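# Stand the washed stuffing tubes on their drying stands

### The arm

A 6-joint arm with a two-finger parallel gripper is mounted at the origin on the work surface. World frame = base frame: x ahead of the robot, y to its left, z up, the work surface at z = 0. Lengths are in m, angles in rad, forces in N, time in s.
With the tool pointing down it reaches from about 0.25 to 0.775 m from the base axis. Payload 4 kg.
Tool frame: the origin (TCP) lies midway between the tips of the shut fingers; the grasp point (between the pads) lies 19 mm behind it; z points along the fingers, y is the line along which they close (so a half turn about z gives the same grasp; the last joint's range is limited). The gripper opens to 85 mm and grips with 20 to 120 N. Pads are 22 mm wide; open, the fingers measure 114 mm over their backs; the gripper's body (76 mm by 85 mm) begins 54 mm behind the grasp point. The pads swing forward as they close: fully open they stand 13 mm farther back than shut.
Start: joints at [-1.41, 0.087, 1.371, -0, 1.684, -0.103], TCP at [0.143, -0.531, 0.231] pointing down, gripper open.
Joint ranges: [-3.1, 3.1], [-0.76, 2.03], [0.27, 2.55], [-1.08, 4.22], [0.17, 2.65], [-2.57, 2.57]. Speed limits (rad/s): [2.79, 2.79, 3.14, 3.14, 3.14, 3.14].

### API

Orientations are given as a unit quaternion [x, y, z, w].
In Python, from plant import * gives the robot as it stands. The module is installed in compiled form; this text tells all that it offers.
- The arm moves only by the tool move_arm, never from a script. Its argument "steps" is a list of rows, each an object with "jaw": the opening, from -1 (shut) to 1 (fully open); "slide": the shift along the tool's x, y, z in m, a list of three; "turn": the turn about the tool's z in rad. In form: [{"jaw": jaw, "slide": [tx, ty, tz], "turn": turn}, ...]. A call has exactly 10 rows; each row is the pose to reach, as a shift and turn from the pose commanded when the call began, along the tool's axes at that moment; what a row does not reach only later rows make up. A row lasts 1/8 s, in which the tool goes at most 62.5 mm and 10.7 degrees, less where a joint would pass 70% of its speed; a pose out of reach is approached as far as the arm can. A call with a gripper value outside its range is refused whole. The fingers move at their own pace and stop on an object; "newtons" is the grip in N (left out, the last holds). Time passes only in rows, so rows that repeat a pose let the fingers close, or fill a call up. It gives the time, the measured TCP pose, the force, the opening and the grip force at its end, in the units of the state.
- get_state(): the state, without advancing time (a new reading comes with each control period).
- camera(name): name is "side" or "top"; returns a dict with "pixels" (480x640x3 uint8, red, green, blue), "range_z" (480x640 float32, m along the optical axis (not along the pixel's ray), 0 where there is no reading), "camera_matrix" (3x3 intrinsics, pixels), "xyz" and "rotation" of the camera in the world. Camera axes: x right, y up, looking along -z (the intrinsics and any distortion apply to the point x, -y, -z); pixel columns grow to the right and rows downward; lengths in m; the calibration is good to about 2 mm. A picture is of the moment at which its call begins.
- job_done(): hands the job in; it is judged then, once.
Trained networks look in a picture, given as the dict that the camera call returned (one of the last four; its "shot" number tells which), for a name from the list of things; names that differ only in an ending like _2 or _b are one class to them, and where a whole thing is asked for, a point or a joint stands for the part that bears it (a point fixed in the world has none). Each returns a list of dicts, best first, with "confidence" (0 to 1); they miss things now and then, are a little off and sometimes report something else, mostly with a low value. They report only what shows in the picture. A call takes as long as a camera call. They do not tell look-alikes from the thing itself.
- look_for(name, picture): "at" ([x, y, z] in m, in world coordinates, good to about 4 mm: the middle of the surface that is visible of it).
The state is a dict: "time_s": time; "joint_pos": joint angles; "joint_vel": joint speeds; "tau": joint torques, N m; "eef_pos": TCP position; "eef_rot": TCP orientation; "ft_force": force on the tool from outside, world axes, zero at the start; "wrist_torque": the same for the moment, N m; "gripper_width": finger opening in m; "gripper_force": force on a finger pad.
Only numpy, scipy, OpenCV 4.12 (cv2) and the standard library are available. Lean on these libraries where they do the work, as an engineer would, in place of code of your own. Each camera call takes 0.05 s, during which the arm holds its last target. There are 200 camera calls.

### The job

Put each of the three washed steel stuffing tubes on the drying stand of its own size: small tube on the small stand, medium on the medium, large on the large. Each tube goes flange down over the post, lowered until the flange sits flat on the disc and then let go, without dropping it or knocking any tube over. Leave the other grinder parts (ring nut, plate and knife) lying where they are.

Things in the scene. Friction and masses are not known exactly. Their poses are not given: they have to be found in the camera images.
- tube_small: the shortest and thinnest of the three loose stainless stuffing tubes: a plain open pipe 30 mm in outer diameter standing upright on a flat round flange 6 mm thick and 58 mm across; 80 mm tall overall, wall 2.5 mm, open right through at both ends (straight bore). Origin: centre of the underside of the flange; z is up the pipe's axis
- tube_medium: the middle-sized of the three loose stainless stuffing tubes: a plain open pipe 38 mm in outer diameter standing upright on a flat round flange 6 mm thick and 72 mm across; 105 mm tall overall, wall 2.5 mm, open right through at both ends (straight bore). Origin: centre of the underside of the flange; z is up the pipe's axis
- tube_large: the tallest and widest of the three loose stainless stuffing tubes: a plain open pipe 48 mm in outer diameter standing upright on a flat round flange 6 mm thick and 86 mm across; 130 mm tall overall, wall 2.5 mm, open right through at both ends (straight bore). Origin: centre of the underside of the flange; z is up the pipe's axis
- stand_small: the small one of the three drying stands, fixed to the table: a black round disc 68 mm across and 8 mm thick with an upright steel post 8 mm in diameter at its centre, whose top is 40 mm above the table. Origin: centre of the disc's underside, on the table; z up
- stand_medium: the medium one of the three drying stands, fixed to the table: a black round disc 90 mm across and 8 mm thick with an upright steel post 12 mm in diameter at its centre, whose top is 55 mm above the table. Origin: centre of the disc's underside, on the table; z up
- stand_large: the large one of the three drying stands, fixed to the table: a black round disc 112 mm across and 8 mm thick with an upright steel post 18 mm in diameter at its centre, whose top is 70 mm above the table. Origin: centre of the disc's underside, on the table; z up
- ring_nut: bystander: loose aluminium ring nut lying flat, 68 mm across (74 mm over its ribs), 24 mm high, with a 52 mm opening. Origin: centre of its underside
- grinder_plate: bystander: loose round steel grinder plate with small dark holes, 62 mm across, 10 mm thick, lying flat. Origin: centre of its underside
- knife: bystander: loose four-armed steel grinder knife (a cross 56 mm across, 8 mm thick, with a hub 14 mm high), lying flat. Origin: centre of its underside
Not all that is in view belongs to the job. Leave any purple look-alike of the tube_medium alone.

How it is judged:
By the outcome, as a careful person would: the job done as asked, in the order asked, and still so for the second after the job is handed in, with the robot touching nothing.
It also fails if it takes over 93 s, if anything falls off the work surface, if the arm or the gripper's body presses on something with over 40 N, if the wrist force passes 120 N, or if a joint passes its speed limit or range.

## Working session

There is one attempt and no reset: what is moved stays moved. The work goes in short steps, Python scripts to look and compute and a tool call to move; the robot and the scene stay as the last step left them, time stands still between calls to the robot, and variables do not carry over. Pictures are saved under pics/ and viewed, at most 14 in all, crops included, and the job is handed in when it is done.

Besides the shell and the picture viewer there is one more tool, called after "Call:" as name(argument=value, ...), one argument or row to a line, values as JSON. move_arm: Moves the arm, as the interface text tells. Its arguments: {"type":"object","properties":{"steps":{"type":"array"},"newtons":{"type":"number"}},"required":["steps"]}

```bash
mkdir -p pics; cat > h.py <<'E'
from plant import *
import numpy as np, cv2
def cloud(p):
    K=np.array(p["camera_matrix"]);z=p["range_z"];v,u=np.mgrid[:480,:640]
    c=np.stack([(u-K[0,2])/K[0,0]*z,-(v-K[1,2])/K[1,1]*z,-z],-1)
    return c@np.array(p["rotation"]).T+np.array(p["xyz"])
def save(p,n): cv2.imwrite("pics/"+n,p["pixels"][:,:,::-1])
E
python3 - <<'E'
from h import *
s=get_state();print({k:np.round(v,3) for k,v in s.items()})
for n in("top","side"):
    p=camera(n);save(p,n+"0.png");print(n,p.keys(),np.round(p["xyz"],3))
    for t in "tube_small tube_medium tube_large stand_small stand_medium stand_large ring_nut grinder_plate knife".split():
        print(t,[(np.round(d["at"],3).tolist(),round(d["confidence"],2)) for d in look_for(t,p)])
E
```

```text
{'time_s': np.float64(0.0), 'joint_pos': array([-1.41 ,  0.088,  1.372, -0.   ,  1.684, -0.103]), 'joint_vel': array([-0.   ,  0.   , -0.001, -0.001, -0.   ,  0.   ]), 'tau': array([-3.0000e-03, -3.5188e+01, -3.1328e+01, -1.0000e-03,  1.1000e-02,
       -0.0000e+00]), 'eef_pos': array([ 0.143, -0.53 ,  0.23 ]), 'eef_rot': array([ 0.991,  0.132, -0.   , -0.001]), 'ft_force': array([ 0.364,  0.02 , -0.168]), 'wrist_torque': array([0.   , 0.006, 0.036]), 'gripper_force': np.float64(0.0), 'gripper_width': np.float64(0.085)}
top dict_keys(['pixels', 'range_z', 'camera_matrix', 'xyz', 'rotation', 'shot']) [0.449 0.062 0.858]
tube_small [([0.442, -0.257, 0.018], 0.98), ([0.619, 0.02, 0.008], 0.37)]
tube_medium [([0.634, 0.205, 0.016], 0.79), ([0.672, 0.328, 0.034], 0.69)]
tube_large [([0.635, -0.214, 0.052], 0.64), ([0.618, 0.018, 0.006], 0.47)]
stand_small [([0.463, 0.25, 0.007], 0.74)]
stand_medium [([0.467, 0.024, 0.008], 0.82)]
stand_large [([0.619, 0.016, 0.008], 0.91)]
ring_nut [([0.536, -0.128, 0.02], 0.96)]
grinder_plate [([0.544, 0.124, 0.007], 0.88)]
knife [([0.547, 0.383, 0.006], 0.94), ([0.635, -0.211, 0.053], 0.28)]
side dict_keys(['pixels', 'range_z', 'camera_matrix', 'xyz', 'rotation', 'shot']) [ 0.266 -0.546  0.764]
tube_small [([0.436, -0.278, 0.017], 0.66)]
tube_medium [([0.638, 0.198, 0.039], 0.91), ([0.671, 0.328, 0.062], 0.89)]
tube_large [([0.627, -0.23, 0.053], 0.96)]
stand_small [([0.469, 0.252, 0.008], 0.86), ([0.466, 0.018, 0.012], 0.54)]
stand_medium [([0.466, 0.016, 0.01], 0.56), ([0.608, 0.014, 0.009], 0.37)]
stand_large [([0.609, 0.011, 0.01], 0.74)]
ring_nut [([0.545, -0.134, 0.023], 0.8)]
grinder_plate [([0.552, 0.123, 0.01], 0.63), ([0.437, -0.277, 0.016], 0.51), ([0.468, 0.249, 0.01], 0.47)]
knife [([0.543, 0.373, 0.006], 0.5)]
```

View pics/top0.png

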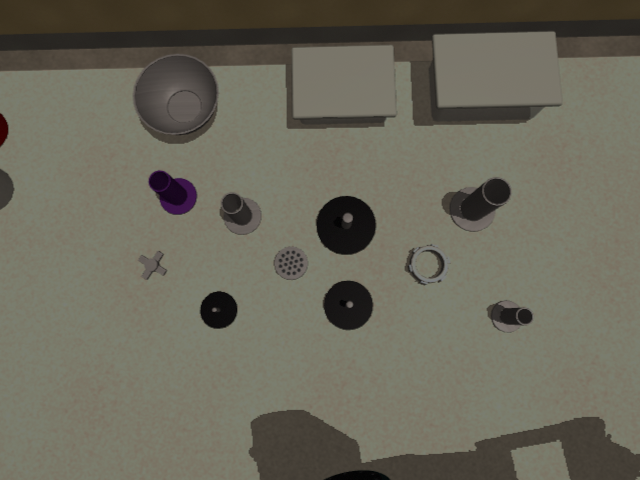

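View pics/side0.png

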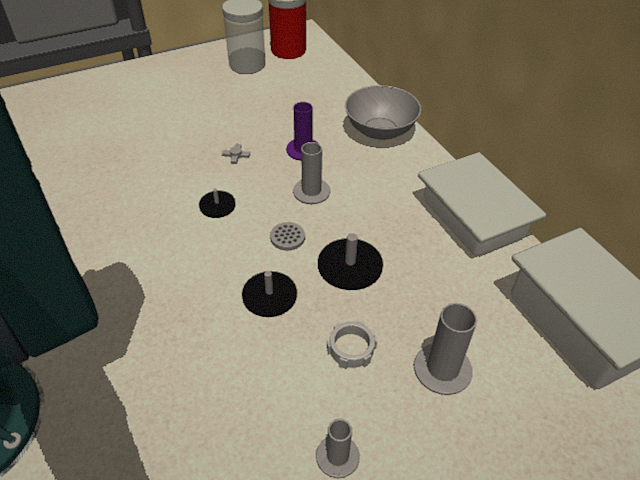

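The top view shows the small tube at (508,315), the grey medium tube at (240,215), the large tube at (473,205) and the purple look-alike at (178,195). The stands are at (218,310) small, (348,305) medium and (346,225) large. The side view agrees, with all tubes upright. Next I'll refine the positions by fitting circles to the depth data.

```bash
cat >> h.py <<'E'
from scipy.optimize import least_squares
T={"small":(.030,.058,.080),"medium":(.038,.072,.105),"large":(.048,.086,.130)}
S={"small":(.068,.040),"medium":(.090,.055),"large":(.112,.070)}
def fit(q,r,c0):
    f=lambda c:np.minimum(np.hypot(*(q-c).T)-r,.02)
    return least_squares(f,c0,loss="soft_l1",f_scale=.002).x
def band(X,c,r,z0,z1):
    m=(np.hypot(X[...,0]-c[0],X[...,1]-c[1])<r)&(X[...,2]>z0)&(X[...,2]<z1)
    return X[m]
def tool_to(st,xyz,yaw):
    "slide and turn from current pose to TCP xyz, tool-x heading yaw, pointing down"
    from scipy.spatial.transform import Rotation as R
    A=R.from_quat(st["eef_rot"]);d=A.inv().apply(np.array(xyz)-st["eef_pos"])
    x=A.apply([1,0,0]);cur=np.arctan2(x[1],x[0]);t=cur-yaw
    t=(t+np.pi/2)%np.pi-np.pi/2
    return np.round(d,4),round(float(t),3),round(float(cur),3)
E
python3 - <<'E'
from h import *
tc={"small":(.44,-.265),"medium":(.637,.20),"large":(.63,-.22)}
sc={"small":(.466,.251),"medium":(.467,.02),"large":(.614,.014)}
for n in("top","side"):
    p=camera(n);X=cloud(p)
    for k in T:
        d,f,h=T[k];c=tc[k]
        q=band(X,c,.06,h-.005,h+.005);c1=fit(q[:,:2],d/2-.00125,c)
        g=band(X,c,.07,.003,.010);c=c1 
        g=g[:,:2]
        # pipe side points
        w=band(X,c1,.03,.02,h-.01);c2=fit(w[:,:2],d/2,c1)
        print(n,"tube",k,len(q),c1.round(4),"ztop",q[:,2].mean().round(4) if len(q) else 0,"pipe",len(w),c2.round(4), "flange ctr",(g.min(0)+g.max(0))/2, np.ptp(g,0))
    for k in S:
        c=sc[k];b=band(X,c,.08,.005,.011);b=b[:,:2]
        t=band(X,c,.04,S[k][1]-.004,S[k][1]+.004)
        print(n,"stand",k,"disc ctr",(b.min(0)+b.max(0))/2,np.ptp(b,0),"posttop",len(t),t.mean(0) if len(t) else 0)
E
```

```text
Traceback (most recent call last):
  File "h.py", line 6, in cloud
    return c@np.array(p["rotation"]).T+np.array(p["xyz"])
           ~^~~~~~~~~~~~~~~~~~~~~~~~~~
ValueError: matmul: Input operand 1 has a mismatch in its core dimension 0, with gufunc signature (n?,k),(k,m?)->(n?,m?) (size 4 is different from 3)
```

```bash
sed -i 's/c@np.array(p\["rotation"\]).T/c@R.from_quat(p["rotation"]).as_matrix().T/; s/^import numpy.*/&\nfrom scipy.spatial.transform import Rotation as R/' h.py
cat > m.py <<'E'
from h import *
tc={"small":(.44,-.265),"medium":(.637,.20),"large":(.63,-.22)}
sc={"small":(.466,.251),"medium":(.467,.02),"large":(.614,.014)}
np.set_printoptions(precision=4,suppress=True)
for n in("top","side"):
    p=camera(n);X=cloud(p)
    for k in T:
        d,f,h=T[k];c=tc[k]
        q=band(X,c,.06,h-.005,h+.005);c1=fit(q[:,:2],d/2-.00125,c)
        g=band(X,c,.07,.003,.010)[:,:2]
        w=band(X,c1,.03,.02,h-.01);c2=fit(w[:,:2],d/2,c1)
        print(n,"tube",k,len(q),c1,"ztop",q[:,2].mean(),"pipe",len(w),c2,"flange",(g.min(0)+g.max(0))/2,np.ptp(g,0))
    for k in S:
        c=sc[k];b=band(X,c,.08,.005,.011)[:,:2]
        t=band(X,c,.04,S[k][1]-.004,S[k][1]+.004)
        print(n,"stand",k,(b.min(0)+b.max(0))/2,np.ptp(b,0),"posttop",len(t),t.mean(0))
E
python3 m.py
```

```text
top tube small 109 [ 0.442  -0.2698] ztop 0.07916518006889958 pipe 323 [ 0.4421 -0.2695] flange [ 0.4422 -0.2645] [0.1349 0.1372]
top tube medium 130 [0.6391 0.2122] ztop 0.10442734074487288 pipe 464 [0.6386 0.2116] flange [0.6368 0.2011] [0.1369 0.1345]
top tube large 199 [ 0.6425 -0.221 ] ztop 0.12942313724180937 pipe 1045 [ 0.6423 -0.2208] flange [ 0.6302 -0.2185] [0.1384 0.1323]
top stand small [0.4625 0.2345] [0.1285 0.1179] posttop 16 [0.4642 0.2544 0.0404]
top stand medium [0.4682 0.0101] [0.0873 0.1037] posttop 37 [0.4681 0.0175 0.0548]
top stand large [0.6182 0.0042] [0.113  0.1356] posttop 81 [0.6171 0.0174 0.0699]
side tube small 198 [ 0.4417 -0.2688] ztop 0.07891151472212067 pipe 624 [ 0.4417 -0.269 ] flange [ 0.44   -0.2547] [0.1369 0.1053]
side tube medium 128 [0.639 0.214] ztop 0.10360613258912266 pipe 715 [0.6395 0.2152] flange [0.6365 0.1972] [0.1381 0.1166]
side tube large 307 [ 0.6424 -0.2197] ztop 0.12870403523423027 pipe 1976 [ 0.6429 -0.2194] flange [ 0.6332 -0.2193] [0.1321 0.1351]
side stand small [0.4638 0.2566] [0.0668 0.0697] posttop 14 [0.4639 0.2567 0.0385]
side stand medium [0.4682 0.0188] [0.0892 0.0906] posttop 40 [0.4677 0.0183 0.0544]
side stand large [0.6174 0.0195] [0.1116 0.1133] posttop 79 [0.6165 0.018  0.0697]
```

```bash
cat > go.py <<'E'
from h import *; import sys
s=get_state()
print("t",round(float(s["time_s"]),2),np.round(s["eef_pos"],4),np.round(s["joint_pos"],2),"F",np.round(s["ft_force"],1),"w",round(float(s["gripper_width"]),4),round(float(s["gripper_force"]),1))
for a in sys.argv[1:]:
    print(a,*tool_to(s,[float(v) for v in a.split(",")],0.0))
E
python3 go.py .442,-.269,.115 .442,-.269,.036
```

```text
t 1.15 [ 0.1434 -0.531   0.2313] [-1.41  0.09  1.37 -0.    1.68 -0.1 ] F [-0.  -0.4  0.6] w 0.0854 0.0
.442,-.269,.115 [ 0.3566 -0.1751  0.1163] 0.264 0.264
.442,-.269,.036 [ 0.3566 -0.1751  0.1953] 0.264 0.264
```

Call:
move_arm(
  steps=[
    {"jaw": 1,"slide": [0.06,-0.03,0],"turn": 0.1},
    {"jaw": 1,"slide": [0.12,-0.06,0.02],"turn": 0.264},
    {"jaw": 1,"slide": [0.17,-0.085,0.04],"turn": 0.264},
    {"jaw": 1,"slide": [0.22,-0.11,0.06],"turn": 0.264},
    {"jaw": 1,"slide": [0.27,-0.135,0.08],"turn": 0.264},
    {"jaw": 1,"slide": [0.32,-0.16,0.1],"turn": 0.264},
    {"jaw": 1,"slide": [0.3565,-0.175,0.116],"turn": 0.264},
    {"jaw": 1,"slide": [0.3565,-0.175,0.116],"turn": 0.264},
    {"jaw": 1,"slide": [0.3565,-0.175,0.116],"turn": 0.264},
    {"jaw": 1,"slide": [0.3565,-0.175,0.116],"turn": 0.264},
  ],
  newtons=40,
)

```text
time_s: 2.4
eef_pos: [0.4416, -0.2703, 0.1162]
eef_rot: [1.0, -0.001, 0.001, 0.001]
ft_force: [0.3, -0.7, -0.0]
gripper_width: 0.0853
gripper_force: 0.0
```

Call:
move_arm(
  steps=[
    {"jaw": 1,"slide": [0,0,0.04],"turn": 0},
    {"jaw": 1,"slide": [0,0,0.07],"turn": 0},
    {"jaw": 1,"slide": [0,0,0.08],"turn": 0},
    {"jaw": 1,"slide": [0,0,0.08],"turn": 0},
    {"jaw": -1,"slide": [0,0,0.08],"turn": 0},
    {"jaw": -1,"slide": [0,0,0.08],"turn": 0},
    {"jaw": -1,"slide": [0,0,0.08],"turn": 0},
    {"jaw": -1,"slide": [0,0,0.08],"turn": 0},
    {"jaw": -1,"slide": [0,0,0.08],"turn": 0},
    {"jaw": -1,"slide": [0,0,0.08],"turn": 0},
  ],
)

```text
time_s: 3.65
eef_pos: [0.4424, -0.2694, 0.0363]
eef_rot: [1.0, -0.0, 0.001, 0.001]
ft_force: [0.2, 0.5, 6.1]
gripper_width: 0.0298
gripper_force: 39.6
```

Call:
move_arm(
  steps=[
    {"jaw": -1,"slide": [0,0,-0.04],"turn": 0},
    {"jaw": -1,"slide": [0,-0.01,-0.09],"turn": 0},
    {"jaw": -1,"slide": [0.002,-0.06,-0.1],"turn": 0},
    {"jaw": -1,"slide": [0.005,-0.12,-0.1],"turn": 0},
    {"jaw": -1,"slide": [0.008,-0.18,-0.1],"turn": 0},
    {"jaw": -1,"slide": [0.01,-0.24,-0.1],"turn": 0},
    {"jaw": -1,"slide": [0.013,-0.3,-0.1],"turn": 0},
    {"jaw": -1,"slide": [0.016,-0.36,-0.1],"turn": 0},
    {"jaw": -1,"slide": [0.018,-0.42,-0.1],"turn": 0},
    {"jaw": -1,"slide": [0.021,-0.48,-0.1],"turn": 0},
  ],
)

```text
time_s: 4.9
eef_pos: [0.4623, 0.2128, 0.1344]
eef_rot: [1.0, 0.0, -0.0, 0.0]
ft_force: [1.1, -0.1, -1.6]
gripper_width: 0.0294
gripper_force: 39.9
```

Call:
move_arm(
  steps=[
    {"jaw": -1,"slide": [0.001,-0.03,0],"turn": 0},
    {"jaw": -1,"slide": [0.001,-0.045,0],"turn": 0},
    {"jaw": -1,"slide": [0.001,-0.045,0],"turn": 0},
    {"jaw": -1,"slide": [0.001,-0.045,0.02],"turn": 0},
    {"jaw": -1,"slide": [0.001,-0.045,0.04],"turn": 0},
    {"jaw": -1,"slide": [0.001,-0.045,0.04],"turn": 0},
    {"jaw": -1,"slide": [0.001,-0.045,0.04],"turn": 0},
    {"jaw": -1,"slide": [0.001,-0.045,0.04],"turn": 0},
    {"jaw": -1,"slide": [0.001,-0.045,0.04],"turn": 0},
    {"jaw": -1,"slide": [0.001,-0.045,0.04],"turn": 0},
  ],
)

```text
time_s: 6.15
eef_pos: [0.4643, 0.256, 0.0958]
eef_rot: [1.0, -0.0, 0.0, -0.0]
ft_force: [-0.4, 0.6, -1.5]
gripper_width: 0.0295
gripper_force: 40.0
```

```bash
python3 go.py .464,.2555,.0445; python3 - <<'E'
from h import *
for n in("top","side"):
    p=camera(n);save(p,n+"1.png");X=cloud(p)
    t=band(X,(.464,.2555),.05,.02,.13); m=np.hypot(t[:,0]-.464,t[:,1]-.2555)<.033
    g=t[(t[:,2]<.07)];print(n,len(g),g.min(0) if len(g) else 0,g.max(0) if len(g) else 0)
E
```

```text
t 6.15 [0.4643 0.256  0.0958] [ 0.4   0.11  1.62 -0.    1.41  1.97] F [-0.4  0.6 -1.5] w 0.0295 40.0
.464,.2555,.0445 [-0.0003  0.0005  0.0513] -0.0 -0.0
top 241 [0.43602475 0.22756283 0.06089104] [0.49209163 0.26567946 0.06920336]
side 425 [0.43497812 0.22607463 0.02035065] [0.49212308 0.28139642 0.06993103]
```

View pics/side1.png

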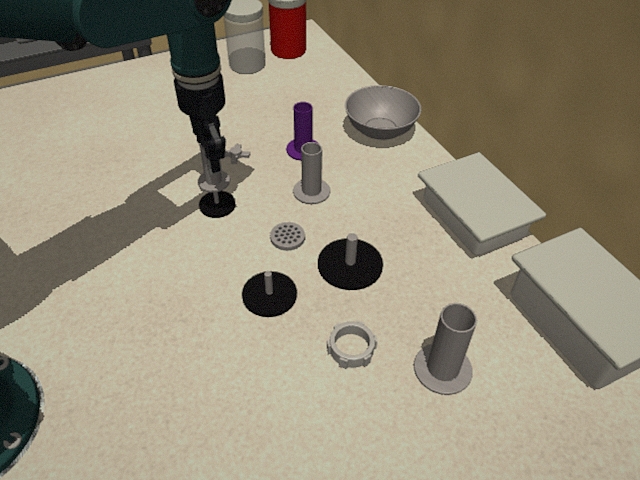

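The small tube is held upright at (214,180), centred over the small post to within about 1 mm. Lowering it.

Call:
move_arm(
  steps=[
    {"jaw": -1,"slide": [0,0,0.02],"turn": 0},
    {"jaw": -1,"slide": [0,0,0.035],"turn": 0},
    {"jaw": -1,"slide": [0,0,0.044],"turn": 0},
    {"jaw": -1,"slide": [0,0,0.047],"turn": 0},
    {"jaw": -1,"slide": [0,0,0.049],"turn": 0},
    {"jaw": -1,"slide": [0,0,0.05],"turn": 0},
    {"jaw": -1,"slide": [0,0,0.051],"turn": 0},
    {"jaw": -1,"slide": [0,0,0.051],"turn": 0},
    {"jaw": -1,"slide": [0,0,0.051],"turn": 0},
    {"jaw": -1,"slide": [0,0,0.051],"turn": 0},
  ],
)

```text
time_s: 7.5
eef_pos: [0.4641, 0.2559, 0.0444]
eef_rot: [1.0, -0.0, 0.0, 0.0]
ft_force: [0.3, 0.9, -1.1]
gripper_width: 0.0295
gripper_force: 40.0
```

Call:
move_arm(
  steps=[
    {"jaw": -1,"slide": [0,0,0.0003],"turn": 0},
    {"jaw": -1,"slide": [0,0,0.0006],"turn": 0},
    {"jaw": -1,"slide": [0,0,0.001],"turn": 0},
    {"jaw": -1,"slide": [0,0,0.001],"turn": 0},
    {"jaw": -1,"slide": [0,0,0.001],"turn": 0},
    {"jaw": -1,"slide": [0,0,0.001],"turn": 0},
    {"jaw": -1,"slide": [0,0,0.001],"turn": 0},
    {"jaw": -1,"slide": [0,0,0.001],"turn": 0},
    {"jaw": -1,"slide": [0,0,0.001],"turn": 0},
    {"jaw": -1,"slide": [0,0,0.001],"turn": 0},
  ],
)

```text
time_s: 8.75
eef_pos: [0.4642, 0.256, 0.0443]
eef_rot: [1.0, -0.0, 0.0, -0.0]
ft_force: [-2.8, -0.5, 5.3]
gripper_width: 0.0296
gripper_force: 40.6
```

Contact: about +7 N. Releasing, rising, then on to the medium tube.

Call:
move_arm(
  steps=[
    {"jaw": 1,"slide": [0,0,0.001],"turn": 0},
    {"jaw": 1,"slide": [0,0,0.001],"turn": 0},
    {"jaw": 1,"slide": [0,0,0.001],"turn": 0},
    {"jaw": 1,"slide": [0,0,0.001],"turn": 0},
    {"jaw": 1,"slide": [0,0,-0.03],"turn": 0},
    {"jaw": 1,"slide": [0,0,-0.07],"turn": 0},
    {"jaw": 1,"slide": [0.01,0,-0.115],"turn": 0},
    {"jaw": 1,"slide": [0.06,0.015,-0.115],"turn": 0},
    {"jaw": 1,"slide": [0.12,0.03,-0.115],"turn": 0},
    {"jaw": 1,"slide": [0.175,0.043,-0.115],"turn": 0},
  ],
)

```text
time_s: 10.0
eef_pos: [0.6409, 0.2124, 0.1585]
eef_rot: [1.0, -0.0, 0.0, -0.0]
ft_force: [0.1, -1.0, 1.0]
gripper_width: 0.0853
gripper_force: 0.0
```

```bash
python3 go.py .639,.213,.061; python3 - <<'E'
from h import *
for n in("top","side"):
    p=camera(n);X=cloud(p)
    for c,k,d,h in(((.464,.256),"small",.03,.088),((.639,.213),"med",.038,.105)):
        q=band(X,c,.05,h-.005,h+.005);print(n,k,len(q),q.mean(0) if len(q) else 0, fit(q[:,:2],d/2-.00125,c) if len(q) else 0)
E
```

```text
t 10.0 [0.6409 0.2124 0.1585] [ 0.24  0.39  1.15 -0.    1.6   1.81] F [ 0.1 -1.   1. ] w 0.0853 0.0
.639,.213,.061 [-0.002  -0.0006  0.0975] -0.0 -0.0
top small 0 0 0
top med 0 0 0
side small 105 [0.46404967 0.25525275 0.08620198] [0.46417518 0.25531404]
side med 137 [0.63917718 0.21375136 0.10325293] [0.63900973 0.21409758]
```

The small tube is standing upright on its stand: rim at (0.464, 0.255), z about 0.087. Grasping the medium tube.

Call:
move_arm(
  steps=[
    {"jaw": 1,"slide": [0,0,0],"turn": 0},
    {"jaw": 1,"slide": [0,0,0.04],"turn": 0},
    {"jaw": 1,"slide": [0,0,0.08],"turn": 0},
    {"jaw": 1,"slide": [0,0,0.097],"turn": 0},
    {"jaw": 1,"slide": [0,0,0.097],"turn": 0},
    {"jaw": -1,"slide": [0,0,0.097],"turn": 0},
    {"jaw": -1,"slide": [0,0,0.097],"turn": 0},
    {"jaw": -1,"slide": [0,0,0.097],"turn": 0},
    {"jaw": -1,"slide": [0,0,0.097],"turn": 0},
    {"jaw": -1,"slide": [0,0,0.097],"turn": 0},
  ],
)

```text
time_s: 11.35
eef_pos: [0.64, 0.2131, 0.0632]
eef_rot: [1.0, -0.0, 0.001, -0.0]
ft_force: [-0.8, 0.8, 6.3]
gripper_width: 0.037
gripper_force: 39.7
```

Call:
move_arm(
  steps=[
    {"jaw": -1,"slide": [0,0,-0.04],"turn": 0},
    {"jaw": -1,"slide": [0,0,-0.09],"turn": 0},
    {"jaw": -1,"slide": [-0.02,0.025,-0.11],"turn": 0},
    {"jaw": -1,"slide": [-0.06,0.07,-0.11],"turn": 0},
    {"jaw": -1,"slide": [-0.1,0.115,-0.11],"turn": 0},
    {"jaw": -1,"slide": [-0.14,0.16,-0.11],"turn": 0},
    {"jaw": -1,"slide": [-0.165,0.188,-0.11],"turn": 0},
    {"jaw": -1,"slide": [-0.171,0.195,-0.11],"turn": 0},
    {"jaw": -1,"slide": [-0.171,0.195,-0.09],"turn": 0},
    {"jaw": -1,"slide": [-0.171,0.195,-0.07],"turn": 0},
  ],
)

```text
time_s: 12.6
eef_pos: [0.4686, 0.0183, 0.1308]
eef_rot: [1.0, -0.0, 0.0, -0.0]
ft_force: [0.5, 0.8, -1.4]
gripper_width: 0.037
gripper_force: 40.4
```

```bash
python3 go.py; python3 - <<'E'
from h import *
p=camera("side");save(p,"side2.png");X=cloud(p)
g=band(X,(.468,.018),.06,.062,.085);print(len(g),g.min(0),g.max(0))
p=camera("top");save(p,"top2.png");X=cloud(p)
g=band(X,(.468,.018),.06,.062,.085);print(len(g),g.min(0),g.max(0))
E
```

```text
t 12.6 [0.4686 0.0183 0.1308] [-0.08 -0.05  1.71  0.    1.48  1.49] F [ 0.5  0.8 -1.4] w 0.037 40.4
887 [ 0.43178193 -0.01829778  0.06591435] [0.50363549 0.05257469 0.08492835]
1 [0.45877575 0.05199624 0.06989162] [0.45877575 0.05199624 0.06989162]
```

View pics/side2.png

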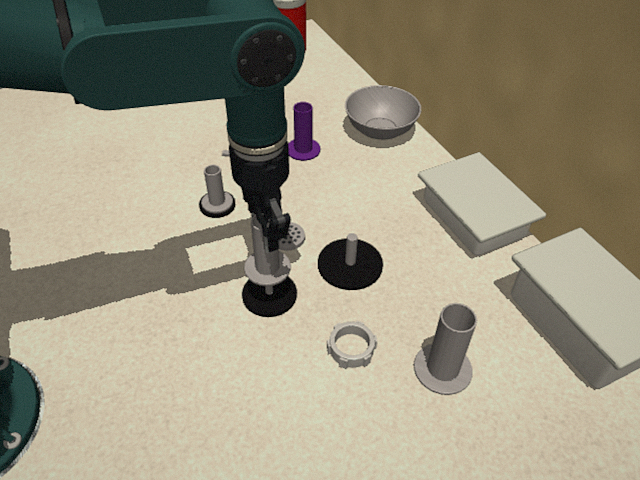

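The small tube sits on its stand at (216,200). The medium tube is centred over its post at (268,270). Lowering.

Call:
move_arm(
  steps=[
    {"jaw": -1,"slide": [0,0,0.015],"turn": 0},
    {"jaw": -1,"slide": [0,0,0.035],"turn": 0},
    {"jaw": -1,"slide": [0,0,0.05],"turn": 0},
    {"jaw": -1,"slide": [0,0,0.055],"turn": 0},
    {"jaw": -1,"slide": [0,0,0.057],"turn": 0},
    {"jaw": -1,"slide": [0,0,0.058],"turn": 0},
    {"jaw": -1,"slide": [0,0,0.059],"turn": 0},
    {"jaw": -1,"slide": [0,0,0.059],"turn": 0},
    {"jaw": -1,"slide": [0,0,0.059],"turn": 0},
    {"jaw": -1,"slide": [0,0,0.059],"turn": 0},
  ],
)

```text
time_s: 13.95
eef_pos: [0.4681, 0.0179, 0.0724]
eef_rot: [1.0, -0.0, 0.0, 0.0]
ft_force: [0.1, 0.4, -1.9]
gripper_width: 0.0368
gripper_force: 40.4
```

Call:
move_arm(
  steps=[
    {"jaw": -1,"slide": [0,0,0.0005],"turn": 0},
    {"jaw": -1,"slide": [0,0,0.001],"turn": 0},
    {"jaw": -1,"slide": [0,0,0.0015],"turn": 0},
    {"jaw": -1,"slide": [0,0,0.0015],"turn": 0},
    {"jaw": -1,"slide": [0,0,0.0015],"turn": 0},
    {"jaw": -1,"slide": [0,0,0.0015],"turn": 0},
    {"jaw": -1,"slide": [0,0,0.0015],"turn": 0},
    {"jaw": -1,"slide": [0,0,0.0015],"turn": 0},
    {"jaw": -1,"slide": [0,0,0.0015],"turn": 0},
    {"jaw": -1,"slide": [0,0,0.0015],"turn": 0},
  ],
)

```text
time_s: 15.2
eef_pos: [0.4682, 0.0179, 0.0711]
eef_rot: [1.0, -0.0, 0.0, 0.0]
ft_force: [-0.9, -0.0, 4.9]
gripper_width: 0.0369
gripper_force: 40.5
```

Call:
move_arm(
  steps=[
    {"jaw": 1,"slide": [0,0,0.001],"turn": 0},
    {"jaw": 1,"slide": [0,0,0.001],"turn": 0},
    {"jaw": 1,"slide": [0,0,0.001],"turn": 0},
    {"jaw": 1,"slide": [0,0,0.001],"turn": 0},
    {"jaw": 1,"slide": [0,0,-0.03],"turn": 0},
    {"jaw": 1,"slide": [0,0,-0.07],"turn": 0},
    {"jaw": 1,"slide": [0,0,-0.11],"turn": 0},
    {"jaw": 1,"slide": [0.03,0.045,-0.11],"turn": 0},
    {"jaw": 1,"slide": [0.06,0.09,-0.11],"turn": 0},
    {"jaw": 1,"slide": [0.09,0.13,-0.11],"turn": 0},
  ],
)

```text
time_s: 16.45
eef_pos: [0.5589, -0.1136, 0.181]
eef_rot: [1.0, -0.0, 0.0, 0.0]
ft_force: [0.6, 0.3, 0.3]
gripper_width: 0.0852
gripper_force: 0.0
```

Call:
move_arm(
  steps=[
    {"jaw": 1,"slide": [0.03,0.04,0],"turn": 0},
    {"jaw": 1,"slide": [0.06,0.08,0],"turn": 0},
    {"jaw": 1,"slide": [0.08,0.104,0],"turn": 0},
    {"jaw": 1,"slide": [0.0845,0.1085,0],"turn": 0},
    {"jaw": 1,"slide": [0.0845,0.1085,0],"turn": 0},
    {"jaw": 1,"slide": [0.0845,0.1085,0],"turn": 0},
    {"jaw": 1,"slide": [0.0845,0.1085,0],"turn": 0},
    {"jaw": 1,"slide": [0.0845,0.1085,0],"turn": 0},
    {"jaw": 1,"slide": [0.0845,0.1085,0],"turn": 0},
    {"jaw": 1,"slide": [0.0845,0.1085,0],"turn": 0},
  ],
)

```text
time_s: 17.7
eef_pos: [0.6424, -0.2205, 0.1809]
eef_rot: [1.0, -0.0, 0.0, 0.0]
ft_force: [-0.0, -0.8, -0.2]
gripper_width: 0.0855
gripper_force: 0.0
```

```bash
python3 go.py .6425,-.2203,.086; python3 - <<'E'
from h import *
p=camera("side");X=cloud(p)
for c,k,d,h in(((.464,.256),"small",.03,.088),((.468,.018),"med",.038,.113),((.6425,-.22),"large",.048,.13)):
    q=band(X,c,.04,h-.005,h+.005);print(k,len(q),q.mean(0) if len(q) else 0, fit(q[:,:2],d/2-.00125,c) if len(q) else 0)
E
```

```text
t 17.7 [ 0.6424 -0.2205  0.1809] [-0.41  0.39  1.1  -0.    1.65  1.16] F [-0.  -0.8 -0.2] w 0.0855 0.0
.6425,-.2203,.086 [ 0.0001 -0.0002  0.0949] -0.0 -0.0
small 109 [0.46348559 0.25473608 0.0863327 ] [0.46399399 0.25502763]
med 178 [0.46743916 0.01713946 0.11172995] [0.4674063  0.01775852]
large 313 [ 0.64266382 -0.22054134  0.128685  ] [ 0.64237866 -0.21981707]
```

Both placed tubes stand correctly. Grasping the large one.

Call:
move_arm(
  steps=[
    {"jaw": 1,"slide": [0,0,0.04],"turn": 0},
    {"jaw": 1,"slide": [0,0,0.08],"turn": 0},
    {"jaw": 1,"slide": [0,0,0.095],"turn": 0},
    {"jaw": 1,"slide": [0,0,0.095],"turn": 0},
    {"jaw": -1,"slide": [0,0,0.095],"turn": 0},
    {"jaw": -1,"slide": [0,0,0.095],"turn": 0},
    {"jaw": -1,"slide": [0,0,0.095],"turn": 0},
    {"jaw": -1,"slide": [0,0,0.095],"turn": 0},
    {"jaw": -1,"slide": [0,0,0.095],"turn": 0},
    {"jaw": -1,"slide": [0,0,0.095],"turn": 0},
  ],
  newtons=60,
)

```text
time_s: 19.0
eef_pos: [0.6437, -0.2207, 0.0886]
eef_rot: [1.0, 0.0, 0.002, 0.001]
ft_force: [-0.4, 1.5, 5.7]
gripper_width: 0.0476
gripper_force: 61.2
```

Call:
move_arm(
  steps=[
    {"jaw": -1,"slide": [0,0,-0.03],"turn": 0},
    {"jaw": -1,"slide": [0,0,-0.08],"turn": 0},
    {"jaw": -1,"slide": [-0.003,-0.03,-0.11],"turn": 0},
    {"jaw": -1,"slide": [-0.008,-0.08,-0.11],"turn": 0},
    {"jaw": -1,"slide": [-0.014,-0.13,-0.11],"turn": 0},
    {"jaw": -1,"slide": [-0.02,-0.18,-0.11],"turn": 0},
    {"jaw": -1,"slide": [-0.024,-0.22,-0.11],"turn": 0},
    {"jaw": -1,"slide": [-0.026,-0.2385,-0.11],"turn": 0},
    {"jaw": -1,"slide": [-0.026,-0.2385,-0.1],"turn": 0},
    {"jaw": -1,"slide": [-0.026,-0.2385,-0.085],"turn": 0},
  ],
)

```text
time_s: 20.25
eef_pos: [0.6168, 0.0163, 0.1699]
eef_rot: [1.0, -0.001, 0.0, 0.001]
ft_force: [0.2, 0.4, -2.2]
gripper_width: 0.0477
gripper_force: 62.4
```

```bash
python3 go.py; python3 - <<'E'
from h import *
p=camera("side");save(p,"side3.png");X=cloud(p)
g=band(X,(.617,.018),.06,.076,.1);print(len(g),g.min(0),g.max(0))
E
```

```text
t 20.25 [0.6168 0.0163 0.1699] [-0.06  0.25  1.3  -0.    1.59  1.51] F [ 0.2  0.4 -2.2] w 0.0477 62.4
1085 [ 0.5730517  -0.02572502  0.08023266] [0.65897216 0.06097731 0.09977556]
```

View pics/side3.png

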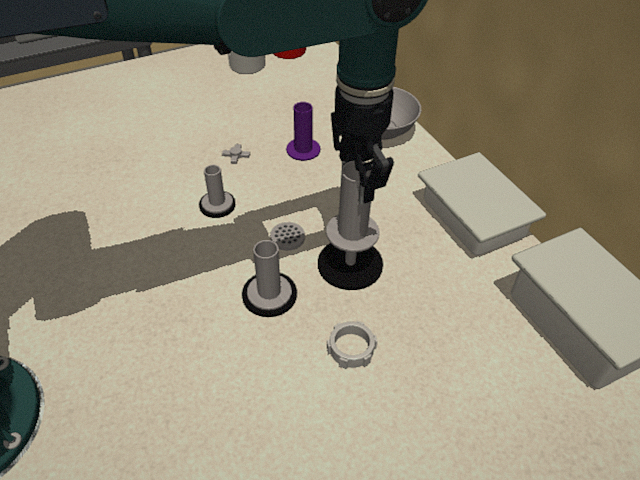

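The large tube is at (352,230), centred over its post. The other two are seated at (216,200) and (268,290). Lowering.

Call:
move_arm(
  steps=[
    {"jaw": -1,"slide": [0,0,0.02],"turn": 0},
    {"jaw": -1,"slide": [0,0,0.045],"turn": 0},
    {"jaw": -1,"slide": [0,0,0.063],"turn": 0},
    {"jaw": -1,"slide": [0,0,0.069],"turn": 0},
    {"jaw": -1,"slide": [0,0,0.071],"turn": 0},
    {"jaw": -1,"slide": [0,0,0.072],"turn": 0},
    {"jaw": -1,"slide": [0,0,0.073],"turn": 0},
    {"jaw": -1,"slide": [0,0,0.073],"turn": 0},
    {"jaw": -1,"slide": [0,0,0.073],"turn": 0},
    {"jaw": -1,"slide": [0,0,0.073],"turn": 0},
  ],
)

```text
time_s: 21.55
eef_pos: [0.6166, 0.0179, 0.098]
eef_rot: [1.0, -0.0, 0.0, 0.0]
ft_force: [0.2, 0.0, -2.2]
gripper_width: 0.0477
gripper_force: 62.4
```

Call:
move_arm(
  steps=[
    {"jaw": -1,"slide": [0,0,0.0005],"turn": 0},
    {"jaw": -1,"slide": [0,0,0.001],"turn": 0},
    {"jaw": -1,"slide": [0,0,0.0015],"turn": 0},
    {"jaw": -1,"slide": [0,0,0.0018],"turn": 0},
    {"jaw": -1,"slide": [0,0,0.0018],"turn": 0},
    {"jaw": -1,"slide": [0,0,0.0018],"turn": 0},
    {"jaw": -1,"slide": [0,0,0.0018],"turn": 0},
    {"jaw": -1,"slide": [0,0,0.0018],"turn": 0},
    {"jaw": -1,"slide": [0,0,0.0018],"turn": 0},
    {"jaw": -1,"slide": [0,0,0.0018],"turn": 0},
  ],
)

```text
time_s: 22.8
eef_pos: [0.6167, 0.0179, 0.0966]
eef_rot: [1.0, -0.0, 0.0, 0.0]
ft_force: [-1.9, 1.3, 6.4]
gripper_width: 0.0476
gripper_force: 62.8
```

Call:
move_arm(
  steps=[
    {"jaw": 1,"slide": [0,0,0.001],"turn": 0},
    {"jaw": 1,"slide": [0,0,0.001],"turn": 0},
    {"jaw": 1,"slide": [0,0,0.001],"turn": 0},
    {"jaw": 1,"slide": [0,0,0.001],"turn": 0},
    {"jaw": 1,"slide": [0,0,-0.03],"turn": 0},
    {"jaw": 1,"slide": [0,0,-0.07],"turn": 0},
    {"jaw": 1,"slide": [0,0,-0.12],"turn": 0},
    {"jaw": 1,"slide": [-0.03,0.03,-0.14],"turn": 0},
    {"jaw": 1,"slide": [-0.07,0.07,-0.14],"turn": 0},
    {"jaw": 1,"slide": [-0.11,0.11,-0.14],"turn": 0},
  ],
)

```text
time_s: 24.05
eef_pos: [0.5056, -0.0931, 0.2366]
eef_rot: [1.0, 0.0, 0.001, 0.0]
ft_force: [-0.3, -0.7, 0.7]
gripper_width: 0.0855
gripper_force: 0.0
```

Call:
move_arm(
  steps=[
    {"jaw": 1,"slide": [-0.02,0.05,0],"turn": 0},
    {"jaw": 1,"slide": [-0.04,0.1,0],"turn": 0},
    {"jaw": 1,"slide": [-0.06,0.15,0],"turn": 0},
    {"jaw": 1,"slide": [-0.06,0.2,0],"turn": 0},
    {"jaw": 1,"slide": [-0.06,0.2,0],"turn": 0},
    {"jaw": 1,"slide": [-0.06,0.2,0],"turn": 0},
    {"jaw": 1,"slide": [-0.06,0.2,0],"turn": 0},
    {"jaw": 1,"slide": [-0.06,0.2,0],"turn": 0},
    {"jaw": 1,"slide": [-0.06,0.2,0],"turn": 0},
    {"jaw": 1,"slide": [-0.06,0.2,0],"turn": 0},
  ],
)

```text
time_s: 25.3
eef_pos: [0.4466, -0.2917, 0.2361]
eef_rot: [1.0, 0.0, 0.0, 0.0]
ft_force: [-0.0, -0.9, -0.1]
gripper_width: 0.0856
gripper_force: 0.0
```

```bash
python3 go.py; python3 - <<'E'
from h import *
for n in("side","top"):
  p=camera(n);save(p,n+"4.png");X=cloud(p)
  for c,k,d,h in(((.464,.256),"small",.03,.088),((.468,.018),"med",.038,.113),((.617,.018),"large",.048,.138)):
    q=band(X,c,.04,h-.005,h+.005);print(n,k,len(q),q.mean(0) if len(q) else 0, fit(q[:,:2],d/2-.00125,c) if len(q) else 0)
E
```

```text
t 25.3 [ 0.4466 -0.2917  0.2361] [-0.68  0.05  1.4  -0.    1.69  0.89] F [-0.  -0.9 -0.1] w 0.0856 0.0
side small 0 0 0
side med 184 [0.46738627 0.01728494 0.11155518] [0.46723056 0.01786012]
side large 0 0 0
top small 90 [0.46475937 0.25323973 0.08740248] [0.46448599 0.25335999]
top med 118 [0.46750359 0.01613769 0.11307762] [0.46771011 0.01662077]
top large 174 [0.61582266 0.01794867 0.13746953] [0.61592639 0.01722426]
```

View pics/top4.png

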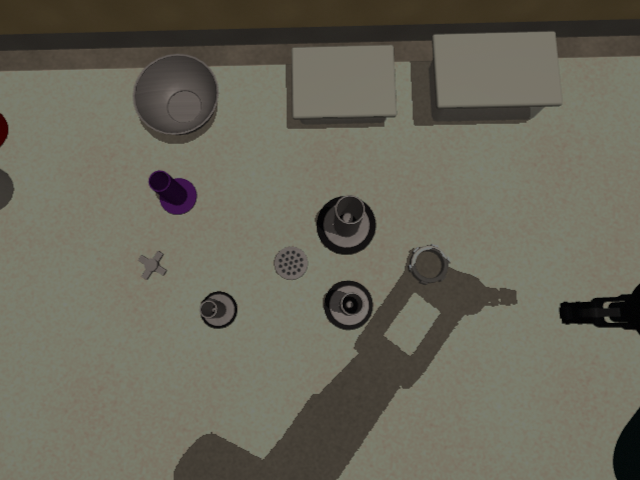

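The top view shows all three tubes seated on their own stands, at (218,310), (348,305) and (346,220). The bystanders and the purple tube haven't moved, and the arm is clear.

```bash
python3 -c "
from plant import *
print(job_done())"
```

```text
the job is handed in; nothing more can be done
None
```

All three tubes are seated flange down on the stands of their own size and released, the other parts were left untouched, and the job was handed in at about 25 s; the hand-in call returned no verdict.

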